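# Lay the tall tea carton down in its tray and slide the tray into the riser shelf

### The job

The tea carton stands too tall to go under the little wooden riser shelf: tip it over towards the shelf by pushing it near its top with a fingertip, so that it comes to lie flat on the floor of the dark tray, inside the rims. Then push the tray by its outer end into the shelf until it is fully home against the back rail. Only push: pick nothing up, and leave the jars on the shelf, the mug and the white dish where they are.

Things in the scene. Friction and masses are not known exactly. Their poses are not given: they have to be found in the camera images.
- riser: Fixed riser shelf of light wood: a board 212 deep, 205 wide, 14 thick on two side panels, open at the front. Underside 105 above the worktop, top 119; 178 wide inside (y -89 to 89). Origin: on the worktop below the middle of the board's front edge; x points level into the shelf (the way the tray goes in), y left looking in, z up. Place and heading vary.
- riser_rail (a point): Middle of the front face of the shelf's low back rail (35 high), at x = 194 in the riser's frame: the tray's inner end comes to a dead stop here. Axes as the riser's. Keep arms and wrists clear of the wall cabinet over the back of the worktop: underside 0.56 m up, from about x = 0.58 m (robot frame) back; a toaster oven stands close beside the tray on its far side.
- tray: Loose dark wooden tray, 250 (x) by 135 (y) by 16 high, 0.4 kg, flat on the worktop before the shelf, roughly in line with it (up to 15 mm aside, 0.1 rad askew). Origin: centre of its underside; x along it towards the shelf, z up. Floor 6 thick; rims 6 wide, 10 above the floor; inside 238 x 124. Fully home its origin is at x = 69 in the riser's frame.
- tray_pull_end (a point): Middle of the tray's outer short end (away from the shelf), outer face of the rim, 11 above the worktop: push here. Fully home, this end still sticks out 56 before the board. Axes as the tray's.
- carton: Loose rigid tea carton, white and green, 65 x 70 x 141, 0.11 to 0.21 kg, standing on its small end in the outer end of the tray, up to 0.06 rad askew, top 147 above the worktop. Origin: centre of its 65 x 141 face towards the shelf, which becomes its underside. z: from that face into the carton (away from the shelf; up once lying); y along the 141 (up at the start); x across the 65.
- carton_middle (a point): Centre of the carton, 35 along its z from its origin; 77 above the worktop standing, 41 lying in the tray. Pushed low the carton slides; pushed level near its top towards the shelf it tips about its foot edge and, beyond about 26 degrees, falls by itself.
- jar_a: Loose jar with black lid, 60 wide, 85 high, on top of the riser shelf at the back; leave alone. Origin: centre of the underside.
- jar_b: Loose spice jar with white cap, 47 wide, 98 high, on top of the riser shelf at the back; leave alone. Origin: centre of the underside.
- jar_c: Loose spice jar with black cap, 41 wide, 106 high, on top of the riser shelf at the back; leave alone. Origin: centre of the underside.
- mug: Loose white mug with yellow stripes, 86 wide (120 over the handle), 101 high, on the worktop to the right; leave alone. Origin: centre of the underside.
- dish: Loose white round dish (ramekin), 90 wide, 30 high, on the worktop to the right; leave alone. Origin: centre of the underside.
There are look-alikes about, which are no part of the job. Leave any red look-alike of the carton alone.

How it is judged:
On the way, in this order (a step that is already met when the one before it is completed fails the run):
1. the tea carton lies flat on the tray floor inside the rims, while the tray still stands in front of the shelf (angle between carton's own z axis and vertical below 0.08 rad and z of carton in the frame of tray between 0 and 0.011 m and x of tray in the frame of riser below -0.03 m), for 0.3 s.
2. the tray is fully home against the back rail of the shelf, the carton still flat in it (angle between carton's own z axis and vertical below 0.08 rad and z of carton in the frame of tray between 0 and 0.011 m and x of tray in the frame of riser above 0.061 m and angle between the x axis of tray and the x axis of riser, either way round below 0.13 rad), for 0.2 s.
At the end, for the whole second after the job is handed in: The carton lies flat (within 0.08 rad) on the tray floor inside the rims, the tray is within 8 mm of the back rail and in line with the shelf within 0.13 rad, both at rest (all of step 2 and linear speed of each of tray, carton below 0.02 m/s); the robot touches nothing.
It fails at once if the carton is picked up (its middle more than 93 mm above the worktop; tipping alone raises it to 85 mm) (height (world z) of carton_middle above 0.093 m).
It fails at once if the tray is picked up or tipped (height (world z) of tray above 0.012 m or angle between tray's own z axis and vertical above 0.1 rad).
It fails at once if a jar on the shelf is moved more than 20 mm or knocked over (distance of any of jar_a, jar_b, jar_c from where it was at the start of the episode above 0.02 m or angle between any of jar_a, jar_b, jar_c's own z axis and vertical above 0.3 rad).
It fails at once if the mug or the white dish is moved more than 20 mm or knocked over (distance of any of mug, dish from where it was at the start of the episode above 0.02 m or angle between any of mug, dish's own z axis and vertical above 0.3 rad).
It also fails if it takes over 45 s, if anything falls off the work surface, if the arm or the gripper's body presses on something with over 40 N, if the wrist force passes 120 N, or if a joint passes its speed limit or range.

### The arm

A 6-joint arm with a two-finger parallel gripper is mounted at the origin on a cart in front of the work surface, level with it; the furniture and walls round the work are solid. World frame = base frame: x ahead of the robot, y to its left, z up, the work surface at z = 0. Lengths are in m, angles in rad, forces in N, time in s.
With the tool pointing down it reaches from about 0.3 to 0.775 m from the base axis. Payload 14.6 kg.
Tool frame: the origin (TCP) lies at the very end of the fingers, on their centre line; the grasp point (between the pads) lies 19 mm behind it; z points along the fingers, y is the line along which they close (so a half turn about z gives the same grasp; the last joint's range is limited). The gripper opens to 94 mm and grips with 3 to 60 N. Pads are 16 mm wide; open, the fingers measure 119 mm over their backs; the gripper's body (75 mm by 177 mm) begins 78 mm behind the grasp point.
Start: joints at [-0.067, 0.3, 1.521, -0, 1.321, -0.067], TCP at [0.55, -0, 0.205] pointing down, gripper open.
Joint ranges: [-3.03, 3.03], [-0.79, 2.21], [0.23, 2.52], [-1.04, 4.18], [0, 3.07], [-2.55, 2.55]. Speed limits (rad/s): [2.22, 2.22, 2.57, 3.14, 3.14, 3.14].

### API

Orientations are given as [roll, pitch, yaw] about the fixed x, y, z axes, in that order (R = Rz(yaw) Ry(pitch) Rx(roll)).
In Python, from station import telemetry, cams, hand_in, nets gives the robot as it stands.
- The arm moves only by the tool move_arm, never from a script. Its argument "increments" is a list of rows, each a list of 4 numbers: the shift along the tool's x, y, z in m, then the turn about the tool's z in rad. In form: [[tx, ty, tz, roll], ...]. A call has 1 to 20 rows; each row shifts and turns the commanded pose from where the row before left it, along the tool's axes as they then stand; what a row does not reach is not made up. A row lasts 1/8 s, in which the tool goes at most 62.5 mm and 10.7 degrees, less where a joint would pass 70% of its speed; a pose out of reach is approached as far as the arm can. A call is refused whole if a number of a shift passes 0.0625 or a number of a turn 0.188, either way. A call with a gripper value outside its range is refused whole. "grip" is the opening, from 0 (shut) to 1 (fully open), set as the call begins (left out, the last holds). The fingers move at their own pace and stop on an object; "force" is the grip in N (left out, the last holds). Time passes only in rows, so rows that do not move let the fingers close. It gives the time, the measured TCP pose, the force, the opening and the grip force at its end, in the units of the state.
- telemetry.get_obs(): the state, without advancing time (a new reading comes with each control period).
- cams.camera(name): name is "scene" or "side" or "wrist"; returns the picture (400x640x3 uint8, blue, green, red); there is no depth.
- cams.camera_model(name): a dict with "intrinsics" (3x3 intrinsics, pixels), "xyz" and "attitude" of the camera in the world; the wrist camera has in their place "T_tool_cam" (4x4, takes a point from camera to tool coordinates, whose origin is the TCP and whose axes are the flange's). Camera axes: x right, y up, looking along -z (the intrinsics and any distortion apply to the point x, -y, -z); pixel columns grow to the right and rows downward; lengths in m; the calibration is good to about 2 mm. The wrist camera is an equidistant fisheye: a pixel r from the principal point sees the ray r / f radians off the axis. A picture is of the moment at which its call begins: read the wrist's pose just before it. camera_model takes no time and is no camera call.
- hand_in(): hands the job in; it is judged then, once.
Trained networks look in the newest picture that a camera, given by its name, has taken for a name from the list of things; names that differ only in an ending like _2 or _b are one class to them, and where a whole thing is asked for, a point or a joint stands for the part that bears it (a point fixed in the world has none). Each returns a list of dicts, best first, with "conf" (0 to 1); they miss things now and then, are a little off and sometimes report something else, mostly with a low value. They report only what shows in the picture. A call takes as long as a camera call. They do not tell look-alikes from the thing itself.
- nets.search_frame(camera, query): "extent" ([left, top, right, bottom] in pixels, round what is visible of it).
- nets.mark_of(camera, query): "centre" ([column, row] in pixels: a listed point, or the origin of a listed thing).
The state is a dict: "time_s": time; "qpos": joint angles; "joint_vel": joint speeds; "tau": joint torques, N m; "ee_pos": TCP position; "eef_rot": TCP orientation; "force": force on the tool from outside, world axes, zero at the start; "moment": the same for the moment, N m; "grip_width": finger opening in m; "grip_force": force on a finger pad.
Only numpy, scipy, OpenCV 4.12 (cv2) and the standard library are available. Lean on these libraries where they do the work, as an engineer would, in place of code of your own. Each camera call takes 0.05 s, during which the arm holds its last target. There are 200 camera calls.

## Working session

There is one attempt and no reset: what is moved stays moved. The work goes in short steps, Python scripts to look and compute and a tool call to move; the robot and the scene stay as the last step left them, time stands still between calls to the robot, and variables do not carry over. Pictures are saved under pics/ and viewed, at most 10 in all, crops included, and the job is handed in when it is done.

Besides the shell and the picture viewer there is one more tool, called after ">>>" by a JSON object that holds its "method" and its "body". move_arm: Moves the arm, as the interface text tells. Its arguments: {"type":"object","properties":{"increments":{"type":"array"},"grip":{"type":"number"},"force":{"type":"number"}},"required":["increments"]}

```bash
mkdir -p pics; cat > h.py <<'E'
import numpy as np, cv2
from scipy.spatial.transform import Rotation as R
from station import telemetry, cams, nets
def rot(m):
    a=np.array(m["attitude"],float)
    return a if a.shape==(3,3) else (R.from_euler('xyz',a).as_matrix() if a.size==3 else R.from_quat(a).as_matrix())
def ray(cam,px):
    m=cams.camera_model(cam);K=np.array(m["intrinsics"])
    d=np.array([(px[0]-K[0,2])/K[0,0],-(px[1]-K[1,2])/K[1,1],-1.])
    return np.array(m["xyz"]),rot(m)@d
def onz(cam,px,z):
    o,d=ray(cam,px);return o+d*(z-o[2])/d[2]
def proj(cam,P):
    m=cams.camera_model(cam);K=np.array(m["intrinsics"])
    p=(np.atleast_2d(P)-np.array(m["xyz"]))@rot(m)
    return np.c_[K[0,2]+K[0,0]*p[:,0]/-p[:,2],K[1,2]-K[1,1]*p[:,1]/-p[:,2]]
E
python3 - <<'E'
from h import *
for c in("scene","side"):
    cv2.imwrite(f"pics/{c}0.png",cams.camera(c)); print(cams.camera_model(c))
    for q in("riser","riser_rail","tray","tray_pull_end","carton","carton_middle"):
        for d in nets.mark_of(c,q)[:2]: print(c,q,np.round(d["centre"],1),round(d["conf"],2))
    for q in("tray","carton"): print(c,q,[(np.round(d["extent"],1),d["conf"]) for d in nets.search_frame(c,q)[:2]])
print(telemetry.get_obs())
E
```

```text
{'intrinsics': array([[459.92350275,   0.        , 310.21757723],
       [  0.        , 459.92350275, 196.69338098],
       [  0.        ,   0.        ,   1.        ]]), 'xyz': array([-0.24917308,  0.71637111,  1.20730255]), 'attitude': array([ 0.69649762,  0.00317998, -2.14728919])}
scene riser [291.7 229.2] 0.96
scene riser_rail [231.8 249.2] 0.78
scene tray [328.7 213.8] 0.61
scene carton [343.9 194.3] 0.95
scene carton [212.2 295.9] 0.57
scene carton_middle [224.5 299.6] 0.77
scene carton_middle [353.8 194.3] 0.67
scene tray [(array([290.6, 192.2, 377.8, 241.9]), 0.59)]
scene carton [(array([205.2, 274.2, 241.1, 320.4]), 0.87), (array([341. , 167.2, 373.8, 214.8]), 0.75)]
{'intrinsics': array([[412.06780896,   0.        , 323.72619485],
       [  0.        , 412.06780896, 197.85658764],
       [  0.        ,   0.        ,   1.        ]]), 'xyz': array([-0.30784115,  0.63620093,  1.06893909]), 'attitude': array([ 0.75761018, -0.00854317, -2.04449853])}
side riser [299.3 222.1] 0.56
side tray [339.8 217.5] 0.74
side tray_pull_end [376.2 204.2] 0.75
side carton [212.5 278.9] 0.72
si
[... 268 characters left out ...]
s': 0.9, 'qpos': array([-6.65996383e-02,  2.99892483e-01,  1.52101178e+00, -2.51677252e-05,
        1.32071751e+00, -6.65884155e-02]), 'joint_vel': array([ 1.39825129e-03, -1.70001028e-04,  1.31685370e-03, -1.02264472e-05,
        1.66004489e-03, -1.57515204e-05]), 'tau': array([-1.20609529e-03, -5.31657779e+01, -3.52915442e+01,  7.08495663e-02,
        2.13137129e-02, -5.17162505e-05]), 'ee_pos': array([ 5.49980210e-01, -8.02858773e-06,  2.05444717e-01]), 'eef_rot': array([-3.14156197e+00,  2.23927329e-05,  1.57079133e+00]), 'force': array([ 0.57290253, -0.01298259,  0.11006974]), 'moment': array([-0.01114516,  0.00276002, -0.01687797]), 'grip_force': 0.0, 'grip_width': 0.09370806877530274}
```

View pics/scene0.png

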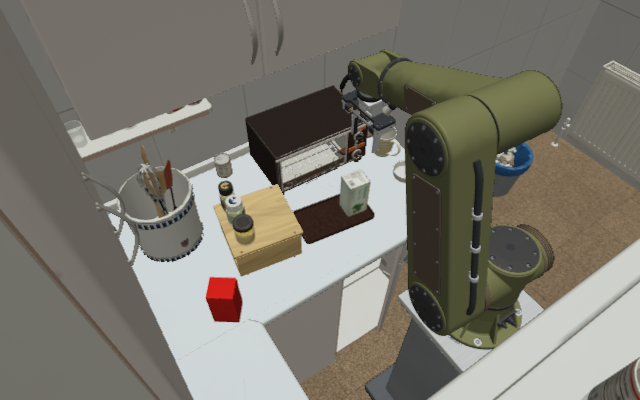

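View pics/side0.png

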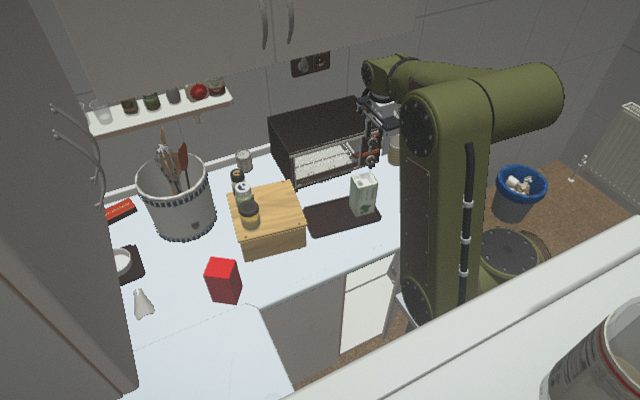

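The white and green carton stands at (355,194) in the tray, whose centre is about (335,218). The shelf is left of it at (258,225), and the red look-alike at (225,298) is not part of the job. The oven is behind the tray at (310,150).

```bash
python3 - <<'E'
from h import *
im=cv2.imread("pics/scene0.png")[160:290,205:400]
cv2.imwrite("pics/c1.png",cv2.resize(im,None,fx=4,fy=4,interpolation=cv2.INTER_CUBIC))
print("riser",onz("scene",[291.7,229.2],0),onz("side",[299.3,222.1],0))
print("rail",onz("scene",[231.8,249.2],.0175))
print("pull",onz("side",[376.2,204.2],.011)); print("tray",onz("scene",[328.7,213.8],0),onz("side",[339.8,217.5],0))
print("cm",onz("scene",[353.8,194.3],.077),onz("side",[361.8,194.3],.077))
E
```

```text
riser [0.51737014 0.29394593 0.        ] [0.52449869 0.2920455  0.        ]
rail [0.54256246 0.49425772 0.0175    ]
pull [0.46929117 0.02194354 0.011     ]
tray [0.50382104 0.15822543 0.        ] [0.48088809 0.15986398 0.        ]
cm [0.47699326 0.08132012 0.077     ] [0.48068576 0.07934925 0.077     ]
```

View pics/c1.png

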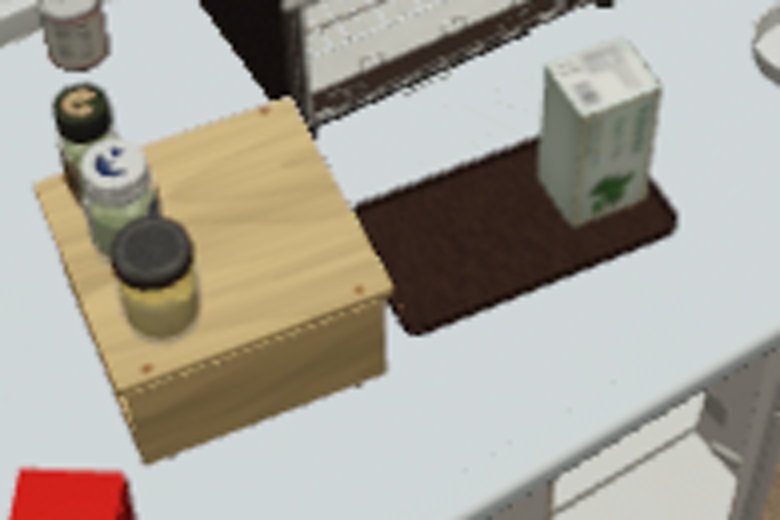

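Crop: the board's top corners are at (393,292), (292,97), (35,187) and (118,390). The tray's near edge runs from (412,335) to (676,232), and the carton's top corners are (543,67), (625,38), (661,85) and (582,115).

```bash
python3 - <<'E'
from h import *
f=lambda p,z:onz("scene",np.array(p)/4+[205-.375,160-.375],z)[:2]
def fit(W,M):
    W=np.array(W);M=np.array(M,float);a=W-W.mean(0);b=M-M.mean(0)
    t=np.arctan2((b[:,0]*a[:,1]-b[:,1]*a[:,0]).sum(),(b*a).sum());c,s=np.cos(t),np.sin(t);Q=np.array([[c,-s],[s,c]])
    o=W.mean(0)-Q@M.mean(0);return o,t,np.linalg.norm(W-(M@Q.T+o),axis=1)*1000
print("riser",fit([f(p,.119) for p in((393,292),(292,97),(35,187),(118,390))],[(0,.1025),(0,-.1025),(.212,-.1025),(.212,.1025)]))
print("carton",fit([f(p,.147) for p in((543,67),(625,38),(661,85),(582,115))],[(.035,-.0325),(-.035,-.0325),(-.035,.0325),(.035,.0325)]))
for n,p in dict(nearin=(425,332),nearmid=(560,285),nearout=(665,240),farin=(360,206),farout=(538,141),inner=(400,325),outer=(676,215)).items(): print(n,f(p,.016))
E
```

```text
riser (array([0.51436372, 0.29651568]), np.float64(1.4167303387472867), array([2.70778609, 0.78738502, 3.706984  , 3.09282903]))
carton (array([0.4808477 , 0.07861207]), np.float64(1.4540993511364488), array([4.12900996, 5.35112852, 4.20916751, 4.72733464]))
nearin [0.43061729 0.2764685 ]
nearmid [0.40960045 0.16214324]
nearout [0.39942403 0.06478869]
farin [0.56436018 0.25316091]
farout [0.54132442 0.09014937]
inner [0.44681558 0.2892315 ]
outer [0.41479169 0.04147465]
```

>>> {"method": "move_arm", "body": {"increments": [[-0.02,0,0,0.15],[0,-0.04,0,0],[0,-0.04,0,0],[0,0,0.03,0],[0,0,0.03,0],[0,0,0.013,0],[0,0,0,0],[0,0,0,0]], "grip": 0.3}}

```text
time_s: 1.9
ee_pos: [0.4715, -0.0081, 0.1334]
eef_rot: [3.14, -0.0, 1.421]
force: [0.1, -0.3, 0.9]
grip_width: 0.0284
grip_force: 0.0
```

```bash
python3 - <<'E'
from h import *
o=telemetry.get_obs();print(o["time_s"],o["ee_pos"],o["eef_rot"],o["grip_width"],o["force"])
for c in("wrist","scene","side"):
    im=cams.camera(c);cv2.imwrite(f"pics/{c}2.png",im)
    for q in("dish","mug"):
        for d in nets.mark_of(c,q)[:2]: print(c,q,d["centre"],d["conf"],onz(c,d["centre"],0) if c!="wrist" else "")
print(cams.camera_model("wrist"))
a=cv2.imread("pics/scene2.png")[120:260,270:430];b=cv2.imread("pics/wrist2.png")
cv2.imwrite("pics/c2.png",np.vstack([cv2.resize(a,(457,400)),np.zeros((1,457,3),np.uint8)])); 
cv2.imwrite("pics/c2.png",np.hstack([cv2.resize(a,(343,300)),cv2.resize(b,(457,286)).copy() if 0 else cv2.copyMakeBorder(cv2.resize(b,(457,286)),0,14,0,0,0)]))
E
```

```text
1.9 [ 0.47146087 -0.00809519  0.13342972] [ 3.14018194e+00 -9.54131557e-05  1.42080192e+00] 0.028375231130285797 [ 0.05967743 -0.28621414  0.9279346 ]
wrist dish [317.7, 38.6] 0.26 
wrist mug [459.8, 303.1] 0.64 
scene dish [406.6, 173.0] 0.82 [ 0.50347164 -0.17914272  0.        ]
side dish [415.0, 183.3] 0.56 [ 0.50204735 -0.16919478  0.        ]
{'intrinsics': array([[309.70691629,   0.        , 327.11519986],
       [  0.        , 309.70691629, 205.82101708],
       [  0.        ,   0.        ,   1.        ]]), 'T_tool_cam': array([[-2.56927191e-04,  9.60821817e-01,  2.77166682e-01,
         8.11029059e-02],
       [ 9.99999962e-01,  2.18161750e-04,  1.70700936e-04,
        -7.58589893e-04],
       [ 1.03546015e-04,  2.77166715e-01, -9.60821836e-01,
        -1.78918701e-01],
       [ 0.00000000e+00,  0.00000000e+00,  0.00000000e+00,
         1.00000000e+00]])}
```

View pics/c2.png

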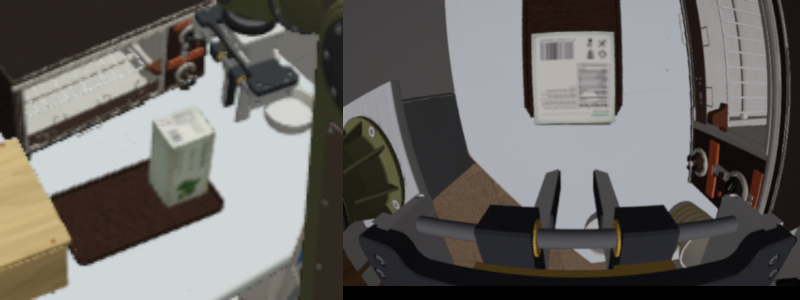

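The fingers are centred behind the carton, and the tray is roughly square to the gripper. The dish and mug are well clear.

>>> {"method": "move_arm", "body": {"increments": [[0.018,0,0,0],[0.018,0,0,0],[0.01,0,0,0],[0.01,0,0,0],[0.01,0,0,0],[0.01,0,0,0],[0.01,0,0,0],[0.01,0,0,0],[0,0,0,0]]}}

```text
time_s: 3.48
ee_pos: [0.4853, 0.0875, 0.1324]
eef_rot: [-3.142, -0.0, 1.422]
force: [-0.2, -0.2, 1.3]
grip_width: 0.028
grip_force: 0.0
```

```bash
python3 - <<'E'
from h import *
a=cams.camera("scene")[120:260,270:430];b=cams.camera("wrist")
cv2.imwrite("pics/c3.png",np.hstack([cv2.resize(a,(343,300)),cv2.copyMakeBorder(cv2.resize(b,(457,286)),0,14,0,0,0)]))
E
```

```text
(no output)
```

View pics/c3.png

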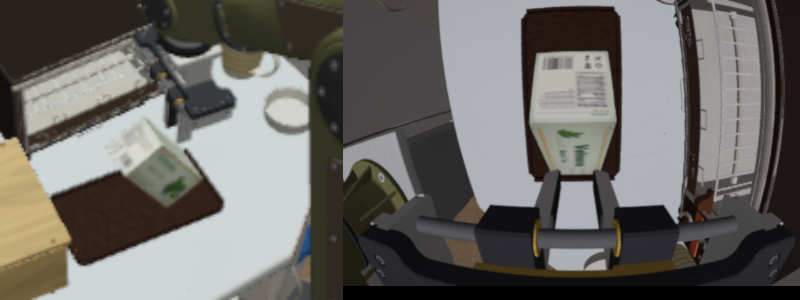

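The carton is tipping cleanly about its foot edge.

>>> {"method": "move_arm", "body": {"increments": [[0.01,0,0,0],[0.01,0,0,0],[0.01,0,0,0],[0.01,0,0,0],[0,0,0,0],[0,0,0,0],[0,0,0,0],[0,0,0,0]]}}

```text
time_s: 4.58
ee_pos: [0.4912, 0.1262, 0.1325]
eef_rot: [3.141, -0.0, 1.42]
force: [-0.1, 1.4, 0.4]
grip_width: 0.0285
grip_force: 0.0
```

```bash
python3 - <<'E'
from h import *
a=cams.camera("scene")[120:260,270:430];b=cams.camera("wrist")
cv2.imwrite("pics/wrist4.png",b)
cv2.imwrite("pics/c4.png",np.hstack([cv2.resize(a,(343,300)),cv2.copyMakeBorder(cv2.resize(b,(457,286)),0,14,0,0,0)]))
E
```

```text
(no output)
```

View pics/c4.png

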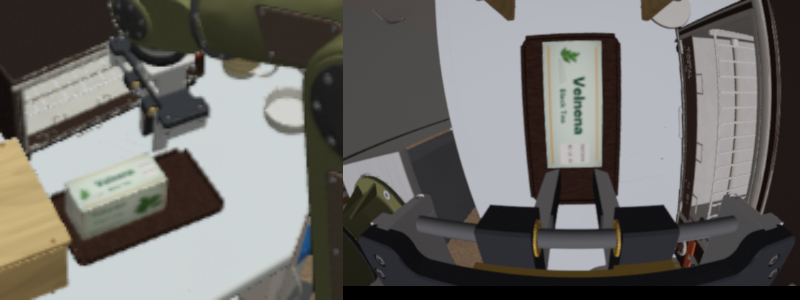

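The carton has fallen onto the tray and now looks flat inside the rims. At the top of the wrist picture, the shelf's panel feet show at about (514,20) and (642,17). I'll work out the positions from that view.

```bash
python3 - <<'E'
from h import *
o=telemetry.get_obs();m=cams.camera_model("wrist");K=m["intrinsics"];T=m["T_tool_cam"]
Rt=R.from_euler('xyz',o["eef_rot"]).as_matrix();p0=np.array(o["ee_pos"])
th=1.417;u=np.array([np.cos(th),np.sin(th)]);r=np.array([u[1],-u[0]])
def W(p,z):
    v=np.array([(p[0]-343)*640/457-K[0,2],p[1]*400/286-K[1,2]])/K[0,0];a=np.hypot(*v)
    d=np.array([v[0]/a*np.sin(a),-v[1]/a*np.sin(a),-np.cos(a)])
    d=Rt@T[:3,:3]@d;c=p0+Rt@T[:3,3];q=(c+d*(z-c[2])/d[2])[:2]
    return np.round([q@u,q@r],4)
for n,p,z in[("tray in L",(522,36),.016),("tray in R",(619,36),.016),("edge L",(530,180),.016),("edge R",(617,180),.016),
 ("cart inL",(543,42),.076),("cart inR",(600,41),.076),("cart outL",(547,167),.076),("cart outR",(602,167),.076),
 ("panelL",(514,20),0),("panelR",(642,17),0)]: print(n,W(p,z))
print("tcp",p0[:2]@u,p0[:2]@r, "riser",np.array([.5144,.2965])@u,np.array([.5144,.2965])@r)
im=cv2.imread("pics/wrist4.png")[0:250,200:450];cv2.imwrite("pics/c5.png",cv2.resize(im,(600,600),interpolation=2))
E
```

```text
tray in L [0.3504 0.3917]
tray in R [0.3496 0.5212]
edge L [0.1449 0.3962]
edge R [0.1455 0.5253]
cart inL [0.3281 0.4295]
cart inR [0.329  0.4894]
cart outL [0.1894 0.4314]
cart outR [0.1897 0.4945]
panelL [0.38   0.3752]
panelR [0.3858 0.5586]
tcp 0.20002200833526218 0.46609575423569793 riser 0.3718016223156783 0.4629072948695339
```

View pics/c5.png

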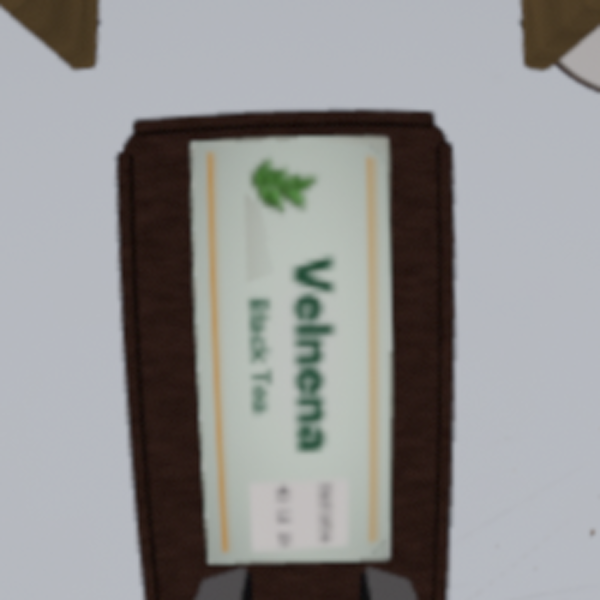

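```bash
python3 - <<'E'
from h import *
for p in((372,135),(383,143),(395,150)): print(p,onz("scene",p,.05), onz("scene",p,.1))
E
```

```text
(372, 135) [ 0.68839385 -0.16092522  0.05      ] [ 0.64788729 -0.12302259  0.1       ]
(383, 143) [ 0.63274938 -0.16799552  0.05      ] [ 0.59464687 -0.12978742  0.1       ]
(395, 150) [ 0.58086415 -0.18110735  0.05      ] [ 0.54500329 -0.14233277  0.1       ]
```

>>> {"method": "move_arm", "body": {"increments": [[-0.042,0,0,0],[-0.042,0,0,0],[-0.041,-0.005,0,0],[-0.005,0,0.03,0],[0,0,0.03,0],[0,0,0.03,0],[0,0,0,0]], "grip": 0.6}}

```text
time_s: 5.55
ee_pos: [0.4658, -0.0014, 0.0411]
eef_rot: [-3.138, 0.0, 1.421]
force: [0.4, 0.0, -0.1]
grip_width: 0.0565
grip_force: 0.0
```

>>> {"method": "move_arm", "body": {"increments": [[0,0,0.02,0],[0,0,0.011,0],[0.01,0,0,0],[0.006,0,0,0],[0.008,0,0,0],[0.01,0,0,0],[0.012,0,0,0],[0.012,0,0,0],[0.012,0,0,0],[0.012,0,0,0],[0.012,0,0,0],[0.012,0,0,0],[0.012,0,0,0],[0.012,0,0,0],[0.012,0,0,0],[0.012,0,0,0],[0.012,0,0,0],[0.01,0,0,0],[0.006,0,0,0],[0,0,0,0]]}}

```text
time_s: 8.05
ee_pos: [0.494, 0.1792, 0.0114]
eef_rot: [-3.142, -0.0, 1.421]
force: [0.6, -0.0, -0.2]
grip_width: 0.0564
grip_force: 0.0
```

```bash
python3 - <<'E'
from h import *
a=cams.camera("scene")[150:270,220:400];b=cams.camera("wrist")
cv2.imwrite("pics/c6.png",np.hstack([cv2.resize(a,(400,267)),cv2.copyMakeBorder(cv2.resize(b,(400,250)),0,17,0,0,0)]))
E
```

```text
(no output)
```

View pics/c6.png

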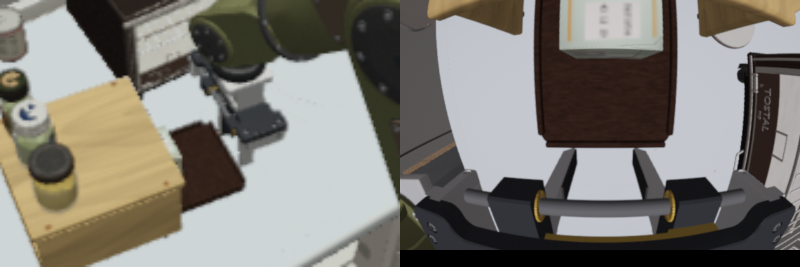

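The tray is centred between the panels and the carton is flat. There are about 50–60 mm to go.

>>> {"method": "move_arm", "body": {"increments": [[0.005,0,0,0],[0.008,0,0,0],[0.01,0,0,0],[0.01,0,0,0],[0.006,0,0,0],[0.004,0,0,0],[0.003,0,0,0],[0.003,0,0,0]]}}

```text
time_s: 9.15
ee_pos: [0.5014, 0.2271, 0.0114]
eef_rot: [-3.141, 0.0, 1.421]
force: [-0.4, -2.4, -2.2]
grip_width: 0.0565
grip_force: 1.0
```

>>> {"method": "move_arm", "body": {"increments": [[0.003,0,0,0],[0.003,0,0,0]]}}

```text
time_s: 9.4
ee_pos: [0.5023, 0.2329, 0.0114]
eef_rot: [-3.141, 0.001, 1.421]
force: [-1.4, -17.5, 1.4]
grip_width: 0.0566
grip_force: 8.7
```

>>> {"method": "move_arm", "body": {"increments": [[0.002,0,0,0],[0,0,0,0]]}}

```text
time_s: 9.65
ee_pos: [0.5023, 0.233, 0.0114]
eef_rot: [-3.14, 0.004, 1.421]
force: [-2.8, -18.5, 4.8]
grip_width: 0.0562
grip_force: 9.6
```

```bash
python3 - <<'E'
from h import *
a=cams.camera("scene")[150:270,220:400];b=cams.camera("wrist")
cv2.imwrite("pics/c7.png",np.hstack([cv2.resize(a,(400,267)),cv2.copyMakeBorder(cv2.resize(b,(400,250)),0,17,0,0,0)]))
E
```

```text
(no output)
```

View pics/c7.png

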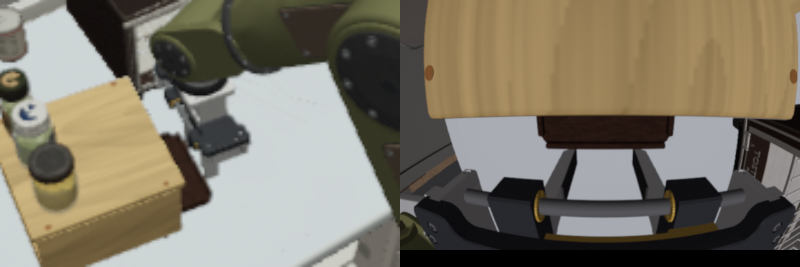

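The tray is at a dead stop and sits square, with about 55 mm sticking out. I'll back off and hand in.

>>> {"method": "move_arm", "body": {"increments": [[-0.01,0,0,0],[-0.03,0,0,0],[-0.04,0,0,0],[-0.02,0,-0.04,0],[0,0,-0.04,0],[0,0,0,0],[0,0,0,0]]}}

```text
time_s: 10.62
ee_pos: [0.4874, 0.1362, 0.0909]
eef_rot: [-3.141, -0.0, 1.421]
force: [-1.4, 0.7, -0.2]
grip_width: 0.0564
grip_force: 0.0
```

```bash
python3 -c "
from station import hand_in
print(hand_in())"
```

```text
the job is handed in; nothing more can be done
None
```

I tipped the carton flat into the tray, pushed the tray to a dead stop against the back rail with about 55 mm sticking out as expected, backed the arm off and handed the job in at about 10.6 s; no verdict was returned.

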